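# Press a loose end plate home with the bar clamp

### The arm

A 6-joint arm with a two-finger parallel gripper is mounted at the origin on the work surface. World frame = base frame: x ahead of the robot, y to its left, z up, the work surface at z = 0. Lengths are in m, angles in rad, forces in N, time in s.
With the tool pointing down it reaches from about 0.275 to 0.775 m from the base axis. Payload 14.6 kg.
Tool frame: the origin (TCP) lies at the very end of the fingers, on their centre line; the grasp point (between the pads) lies 19 mm behind it; z points along the fingers, y is the line along which they close (so a half turn about z gives the same grasp; the last joint's range is limited). The gripper opens to 85 mm and grips with 20 to 120 N. Pads are 22 mm wide; open, the fingers measure 114 mm over their backs; the gripper's body (76 mm by 85 mm) begins 54 mm behind the grasp point. The pads swing forward as they close: fully open they stand 13 mm farther back than shut.
Start: joints at [-1.451, 0.263, -0.048, 1.259, 0, 1.415], TCP at [0.142, -0.505, 0.231] pointing down, gripper open.
Joint ranges: [-2.65, 2.65], [-0.89, 1.7], [-1.18, 1.37], [-2.13, 2.11], [-1.35, 1.29], [-3.14, 3.14]. Speed limits (rad/s): [1.89, 1.89, 2.57, 2.79, 3.14, 3.14].

### API

Orientations are given as a unit quaternion [x, y, z, w].
In Python, from plant import arm, cams, workorder gives the robot as it stands.
- The arm moves only by the shell command python3 -m creep 'ROWS' [OPENING] [FORCE]. ROWS is JSON, a list of rows, each a list of 6 numbers: the shift along the world's x, y, z normalised to -1 to 1, where 1 is 0.2 m, then the turn, a rotation vector about the world's x, y, z normalised to -1 to 1, where 1 is 360 degrees. In form: [[x, y, z, rx, ry, rz], ...]. A call has 1 to 20 rows; each row shifts and turns the commanded pose from where the row before left it; what a row does not reach is not made up. A row lasts 1/12 s, in which the tool goes at most 41.7 mm and 7.16 degrees, less where a joint would pass 70% of its speed; a pose out of reach is approached as far as the arm can. A call with a number of a shift or a turn outside -1 to 1 is refused whole. A call with a gripper value outside its range is refused whole. OPENING is the finger opening in mm, from 0 to 85.4, set as the call begins (- or left out, the last holds). The fingers move at their own pace and stop on an object; FORCE is the grip in N (left out, the last holds). Time passes only in rows, so rows that do not move let the fingers close. It gives the time, the measured TCP pose, the force, the opening and the grip force at its end, in the units of the state.
- arm.observe(): the state, without advancing time (a new reading comes with each control period).
- cams.camera(name): name is "scene" or "top" or "wrist"; returns a dict with "color" (420x560x3 uint8, red, green, blue), "range_z" (420x560 float32, m along the optical axis (not along the pixel's ray), 0 where there is no reading), "camera_matrix" (3x3 intrinsics, pixels), "position" and "rotation" of the camera in the world; the wrist camera has in their place "tool_from_camera" (4x4, takes a point from camera to tool coordinates, whose origin is the TCP and whose axes are the flange's). Camera axes: x right, y up, looking along -z (the intrinsics and any distortion apply to the point x, -y, -z); pixel columns grow to the right and rows downward; lengths in m; the calibration is good to about 2 mm. A picture is of the moment at which its call begins: read the wrist's pose just before it.
- workorder.finish_job(): hands the job in; it is judged then, once.
The state is a dict: "time_s": time; "joints": joint angles; "joint_velocities": joint speeds; "tau": joint torques, N m; "tcp_pos": TCP position; "tcp_rot": TCP orientation; "force": force on the tool from outside, world axes, zero at the start; "ft_torque": the same for the moment, N m; "grip_width": opening from 0.0 (shut) to 1.0 (fully open); "gripper_force": force on a finger pad.
Only numpy, scipy, OpenCV 4.12 (cv2) and the standard library are available. Lean on these libraries where they do the work, as an engineer would, in place of code of your own. Each camera call takes 0.05 s, during which the arm holds its last target. There are 200 camera calls.

### The job

One end plate of the acrylic tube rack lying in the bar clamp has worked loose on its pins. Pump the clamp's trigger until the jaw has pressed that plate fully home against the rack, firmly but not so hard that the acrylic cracks; then press and hold the release lever while you slide the clamp head all the way back against its tail stop, and let go of everything. Work the clamp only: do not touch the rack with the robot, and do not disturb the other things on the bench.

Things in the scene. Friction and masses are not known exactly. Their poses are not given: they have to be found in the camera images.
- clamp: Bar clamp lying on its side, bar screwed to a fixed grey board 416 x 148 x 12 mm. Origin on the bench under the bar's centre line; x along the bar to the fixed jaw, y to the handle's side, z up. Toothed bar 20 wide, 8 thick, mid-height 34, x -172 to 216. Fixed jaw's rubber face at x 190, y -92 to -24. Tail stop block x -169 to -143, y -30 to 13, 52 high. Board ends at y 18: the grip overhangs the bench.
- slide_head (a joint): Travel (m) of the sliding head: 0 with its back on the tail stop, growing to the fixed jaw, at most 0.14. It carries moving jaw, pistol grip, trigger and release lever, all 17 to 51 mm above the bench. A ratchet (5 mm teeth) lets it be pushed forward (5 to 15 N), not back; with the release lever pressed it slides either way with about 2 N.
- moving_jaw: Swivelling rubber pad of the moving jaw, 68 wide, 36 high, across the bar from the grip (tilts up to 0.06 rad to lie flat). Origin at its pivot, 58 mm from the bar's centre line, 34 above the bench; x to the fixed jaw; its pressing face is 8 mm in front (+x).
- trigger (a joint): Trigger angle (rad): 0 at rest (light return spring), 0.36 squeezed to its stop. Upright pivot in the head 50 mm from the bar's centre line; squeezing swings the blade to the grip. A full squeeze drives the head 5 to 8 mm on; let go, the ratchet keeps whole teeth. Up to 0.25 rad of idle play before the pawl bites; under too great a load it stalls short of 0.36.
- squeeze_point (a point): On the head, midway (32 mm each way along x) between the grip's back face and the front of the trigger's finger swell at rest; 108 mm from the bar's centre line, 34 above the bench, axes as the clamp's. Grip 20 thick, 30 high; blade 9 thick, 22 high, along y from 46 nearer the bar to 18 farther. Span over both 65 mm, 42 squeezed. Spring takes 3 to 5 N here; each further 1 N gives 2.2 N at the jaw.
- release (a joint): Release lever angle (rad): 0 at rest, 0.36 fully pressed (spring, 3 to 8 N); the pawls clear the teeth from 0.25 on. Let go, it springs back and the ratchet bites again. Its tab is pressed towards the tail stop, the way the head slides back, and turns about an upright pin 17 mm from the bar's centre line.
- release_point (a point): On the head, midway (31 mm each way along x) between the head's flat back face and the front of the release tab's nose at rest; 37 mm from the bar's centre line on the grip's side, 34 above the bench, axes as the clamp's. Tab 20 high, 20 to 46 mm from the centre line, nose at 41; bar teeth end at 13, trigger begins at 54. Span over back and nose 62 mm, about 52 pressed.
- rack: Acrylic tube rack, 64 wide, 60 high, 150 mm long with both end plates home, standing loose on the board between the jaws, 0 to 5 mm off the fixed jaw, against which it slides when pushed. Origin in the middle of its underside, x to the fixed jaw; the loose end plate faces the moving jaw. About 0.5 kg.
- end_plate (a joint): How far (m) the loose end plate, 8 mm thick, stands off the rack's shelves: 0 fully home, at most 0.014. Its outer face is at rack x = -75 mm minus this. Press fit on two pins: needs 30 to 35 N at the jaw to move (about 19 N of squeeze at the squeeze point). The acrylic cracks above 75 N at the jaw (about 38 N of squeeze).
- tip_box: Bystander: pipette tip box, 120 x 82 x 62 mm, blue base, pale lid. Origin in the middle of its underside.
- mini_centrifuge: Bystander: mini centrifuge with a domed lid, 140 mm across, 110 high. Origin in the middle of its underside.
- reagent_bottle: Bystander: white reagent bottle with screw cap, 54 mm across, 105 high. Origin in the middle of its underside.

How it is judged:
On the way, in this order (a step that is already met when the one before it is completed fails the run):
1. the trigger is squeezed with the moving jaw bearing on the loose end plate (over 10 N) (value of joint trigger above 0.03 rad and contact force between moving_jaw and rack above 10 N), for 0.05 s.
2. under the squeezed trigger the jaw has pressed the end plate home (stand-off under 1.5 mm, still pressed with over 10 N) (all of step 1 and value of joint end_plate below 0.0015 m), for 0.1 s.
3. the release lever is held pressed while the head slides back (travel under 0.09 m) (value of joint release above 0.2 rad and value of joint slide_head below 0.09 m), for 0.05 s.
At the end, for the whole second after the job is handed in: End plate home (stands off under 1.5 mm); head within 10 mm of its tail stop; trigger and release lever free (under 0.05 rad); rack level and still on the board between the jaws' lines (17 mm sideways, 15 mm from the fixed jaw) (value of joint end_plate below 0.0015 m and value of joint slide_head below 0.01 m and value of joint each of trigger, release below 0.05 rad and linear speed of rack below 0.01 m/s and angle between rack's own z axis and vertical below 0.05 rad and x of rack in the frame of clamp above 0.1 m and z of rack in the frame of clamp below 0.017 m and y of rack in the frame of clamp between -0.075 and -0.041 m); the robot touches nothing.
It fails at once if the jaw squeezes the rack with more than 75 N: the acrylic cracks (contact force between moving_jaw and rack above 75 N).
It fails at once if the robot pushes on the rack (contact force between any of the fingers, the arm and rack above 2 N).
It fails at once if the tip box is moved by more than 20 mm (distance of tip_box from where it was at the start of the episode above 0.02 m).
It fails at once if the mini centrifuge is moved by more than 20 mm (distance of mini_centrifuge from where it was at the start of the episode above 0.02 m).
It fails at once if the reagent bottle is moved by more than 20 mm (distance of reagent_bottle from where it was at the start of the episode above 0.02 m).
It also fails if it takes over 67 s, if anything falls off the work surface, if the arm or the gripper's body presses on something with over 40 N, if the wrist force passes 120 N, or if a joint passes its speed limit or range.

## Working session

There is one attempt and no reset: what is moved stays moved. The work goes in short steps, Python scripts to look and compute and a shell command to move; the robot and the scene stay as the last step left them, time stands still between calls to the robot, and variables do not carry over. Pictures are saved under pics/ and viewed, at most 10 in all, crops included, and the job is handed in when it is done.

```bash
mkdir -p pics; ls
python3 - <<'E'
from plant import arm,cams
import cv2,numpy as np
s=arm.observe();print({k:np.round(v,3).tolist() for k,v in s.items()})
for n in("top","scene"):
    c=cams.camera(n);cv2.imwrite(f"pics/{n}0.png",c["color"][:,:,::-1]);np.savez(f"{n}0.npz",**c);print(n,c["camera_matrix"],c["position"],c["rotation"],[k for k in c])
E
```

```text
pics
{'time_s': 0.0, 'joints': [-1.451, 0.264, -0.049, 1.259, -0.0, 1.415], 'joint_velocities': [-0.0, -0.001, -0.001, -0.001, 0.0, 0.0], 'tau': [-0.001, -63.762, 38.456, 0.014, -0.0, -0.0], 'tcp_pos': [0.142, -0.505, 0.231], 'tcp_rot': [0.991, 0.137, 0.0, -0.001], 'force': [0.826, -0.772, -0.395], 'ft_torque': [-0.016, -0.017, -0.05], 'gripper_force': 0.0, 'grip_width': 0.999}
top [[379.90398036   0.         280.58623446]
 [  0.         379.90398036 214.00231838]
 [  0.           0.           1.        ]] [ 0.44205694 -0.02394911  1.03765189] [-0.0311289   0.0346298   0.71486658 -0.69770878] ['color', 'range_z', 'camera_matrix', 'position', 'rotation']
scene [[499.96194795   0.         279.80068982]
 [  0.         499.96194795 208.70510022]
 [  0.           0.           1.        ]] [1.4627146  0.23606865 1.029621  ] [0.22973473 0.30600178 0.74009857 0.5530271 ] ['color', 'range_z', 'camera_matrix', 'position', 'rotation']
```

View pics/top0.png

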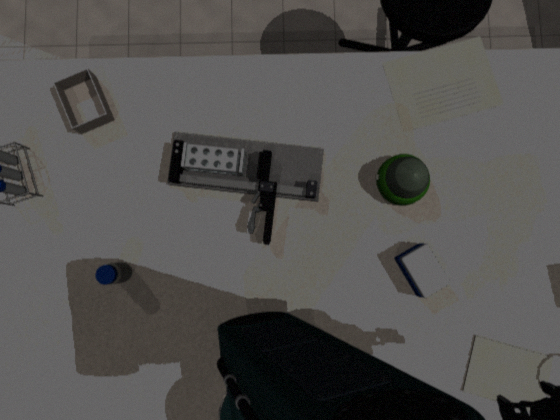

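View pics/scene0.png

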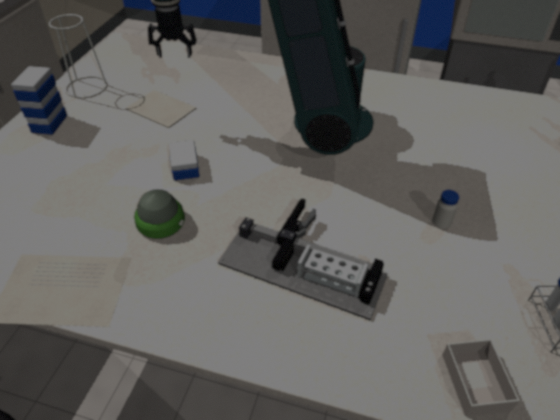

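Top view: clamp with fixed jaw at about (176,160), tail stop (312,188), head about (267,187), grip end (267,240). Centrifuge is at (403,180), tip box (420,270) and bottle (110,273). In the scene view the grip points to the robot.

```bash
cat > h.py <<'E'
import numpy as np,cv2
from scipy.spatial.transform import Rotation as R
def ray(c,u,v,z):
    K=c["camera_matrix"];u=np.asarray(u,float);v=np.asarray(v,float)
    d=np.stack([(u-K[0,2])/K[0,0],-(v-K[1,2])/K[1,1],-np.ones_like(u)],-1)
    d=d@RM(c).T;p=np.asarray(c["position"])
    return p+d*((z-p[2])/d[...,2])[...,None]
def RM(c):
    r=np.asarray(c["rotation"]);return r if r.shape==(3,3) else R.from_quat(r).as_matrix()
def cloud(c):
    K=c["camera_matrix"];h,w=c["range_z"].shape;v,u=np.mgrid[:h,:w];Z=c["range_z"]
    P=np.stack([(u-K[0,2])/K[0,0]*Z,-(v-K[1,2])/K[1,1]*Z,-Z],-1)
    return P@RM(c).T+np.asarray(c["position"])
def proj(c,P):
    q=(np.asarray(P)-c["position"])@RM(c);K=c["camera_matrix"]
    return np.stack([K[0,2]-K[0,0]*q[...,0]/q[...,2],K[1,2]+K[1,1]*q[...,1]/q[...,2]],-1)
E
python3 - <<'E'
from h import *
c=dict(np.load("top0.npz"));P=cloud(c)
im=c["color"][:,:,::-1]
crop=cv2.resize(im[120:255,150:335],None,fx=4.3,fy=4.3,interpolation=cv2.INTER_CUBIC)
cv2.imwrite("pics/crop0.png",cv2.convertScaleAbs(crop,alpha=1.9))
for u,v in [(100,330),(350,120),(285,155),(220,187),(312,188),(267,225),(312,165)]: print(u,v,P[v,u].round(4),im[v,u])
# board: not-white region in the window
hsv=im.astype(int).sum(2)
w=np.zeros(hsv.shape,np.uint8);w[125:206,160:330]=(hsv[125:206,160:330]<0.82*np.median(hsv[130:200,330:360]))
print(np.median(hsv[130:200,330:360]))
w=cv2.morphologyEx(w,cv2.MORPH_OPEN,np.ones((3,3)))
cs,_=cv2.findContours(w,0,1);k=max(cs,key=cv2.contourArea)
b=cv2.boxPoints(cv2.minAreaRect(k));print(b)
q=ray(c,b[:,0],b[:,1],.012);print(q.round(4),np.linalg.norm(np.diff(q,axis=0),axis=1))
E
```

```text
100 330 [ 0.2394  0.4601 -0.0045] [66 74 77]
350 120 [ 0.7996 -0.232  -0.0009] [ 99  99 100]
285 155 [ 0.7005 -0.0463  0.0116] [58 59 62]
220 187 [0.6152 0.1329 0.0143] [30 27 29]
312 188 [ 0.6006 -0.1141  0.0508] [27 26 27]
267 225 [0.5062 0.0061 0.0501] [6 4 5]
312 165 [ 0.67   -0.1195  0.0149] [65 70 67]
296.0
[[156.51648 195.08376]
 [163.7793  130.277  ]
 [323.91464 148.22319]
 [316.65182 213.02995]]
[[ 0.5975  0.306   0.012 ]
 [ 0.7779  0.287   0.012 ]
 [ 0.7169 -0.1541  0.012 ]
 [ 0.538  -0.1281  0.012 ]] [0.18141502 0.44530068 0.18081631]
```

View pics/crop0.png

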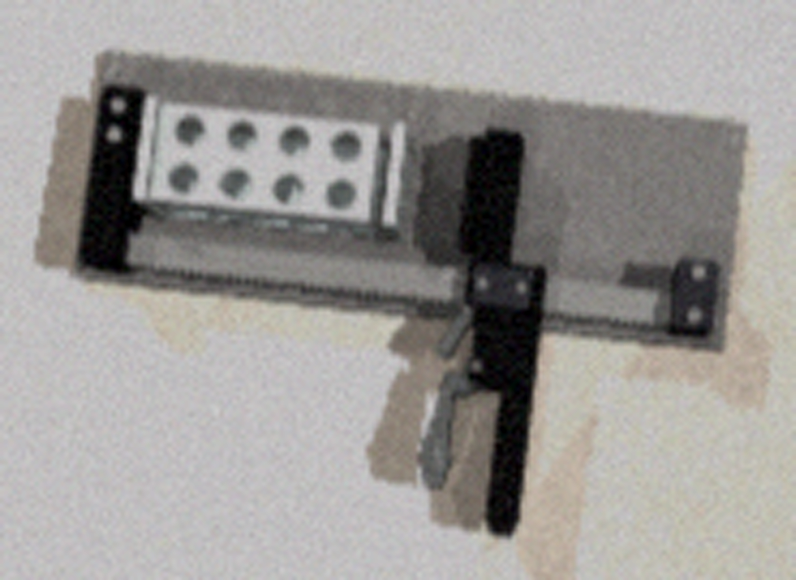

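Run:
```python
from h import *
c=dict(np.load("top0.npz"))
def pk(L,z):
    a=np.array(L,float);return ray(c,150+(a[:,0]+.5)/4.3-.5,120+(a[:,1]+.5)/4.3-.5,z)
b=pk([(98,52),(746,123),(722,348),(78,277)],.012);print(b.round(4),np.linalg.norm(np.diff(b,axis=0),axis=1))
yaws=[np.arctan2(*(b[0]-b[1])[1::-1]),np.arctan2(*(b[3]-b[2])[1::-1])];print(yaws)
yaw=np.mean(yaws)
ex=np.array([np.cos(yaw),np.sin(yaw)]);ey=np.array([-ex[1],ex[0]])
M=np.stack([ex,ey])
# front board edge y=18
t=pk([(676,260),(718,265),(713,335),(671,330)],.052)
tc=t[:,:2].mean(0);O=tc-(-.156*ex-.0085*ey)
print("O from tail",O)
print("board in clamp",((b[:,:2]-O)@M.T).round(4))
f=lambda n,L,z:print(n,((pk(L,z)[:,:2]-O)@M.T).round(4).tolist())
f("jawface",[(143,95),(125,268)],.05)
f("headcap",[(471,265),(543,270),(540,305),(470,303)],.055)
f("grip end",[(488,530),(515,533),(540,330),(527,420)],.049)
f("trig",[(424,485),(446,488),(427,440),(462,375)],.045)
f("pad front",[(468,140),(462,252)],.052)
f("plate outer",[(404,125),(398,225)],.07)
f("release nose",[(440,350),(452,356)],.044)
```

```text
[[ 0.7733  0.2632  0.012 ]
 [ 0.717  -0.1519  0.012 ]
 [ 0.572  -0.1316  0.012 ]
 [ 0.6272  0.2756  0.012 ]] [0.41884182 0.14634948 0.41088083]
[np.float64(1.4358790941125583), np.float64(1.4361041107363994)]
O from tail [0.61097052 0.04405523]
board in clamp [[ 0.2389 -0.1314]
 [-0.1799 -0.1314]
 [-0.1793  0.015 ]
 [ 0.2316  0.015 ]]
jawface [[0.1955, -0.0968], [0.1919, 0.0116]]
headcap [[-0.0184, -0.0128], [-0.0624, -0.0146], [-0.0629, 0.007], [-0.0205, 0.0105]]
grip end [[-0.0469, 0.1459], [-0.0633, 0.1459], [-0.0645, 0.0214], [-0.0628, 0.0771]]
trig [[-0.005, 0.123], [-0.0184, 0.1234], [-0.0035, 0.0956], [-0.0201, 0.0537]]
pad front [[-0.0074, -0.0904], [-0.0118, -0.0207]]
plate outer [[0.0306, -0.0908], [0.0269, -0.0295]]
release nose [[-0.0049, 0.0398], [-0.0126, 0.0427]]
```

```bash
python3 -m creep '[[0.074,0.111,0,0,0,0.0181],[0.074,0.111,0,0,0,0.0181],[0.074,0.111,0,0,0,0.0181],[0.074,0.111,0,0,0,0.0181],[0.074,0.111,0,0,0,0.0181],[0.074,0.111,0,0,0,0.0181],[0.074,0.111,0,0,0,0.0181],[0.074,0.111,0,0,0,0.0181],[0.074,0.111,0,0,0,0.0181],[0.074,0.111,0,0,0,0.0181],[0.074,0.111,0,0,0,0.0181],[0.074,0.111,0,0,0,0.0181],[0.074,0.111,0,0,0,0.0181],[0.074,0.111,0,0,0,0.0181],[0.074,0.111,0,0,0,0.0181],[0.074,0.111,0,0,0,0.0181],[0.074,0.111,0,0,0,0.0181],[0.074,0.111,0,0,0,0.0181],[0.074,0.111,0,0,0,0.0181],[0.074,0.111,0,0,0,0.0181]]' 85 25
python3 -m creep '[[0.074,0.111,0,0,0,0.0181],[0.074,0.111,0,0,0,0.0181],[0.074,0.111,0,0,0,0.0181],[0.074,0.111,0,0,0,0.0181],[0,0,0,0,0,0],[0,0,0,0,0,0]]'
cat >> h.py <<'E'
def yawof(s):
    y=R.from_quat(s["tcp_rot"]).as_matrix()[:,1];return np.arctan2(y[1],y[0])
def wrist(name):
    from plant import arm,cams
    s=arm.observe();c=cams.camera("wrist");T=np.asarray(c["tool_from_camera"]);Rt=R.from_quat(s["tcp_rot"]).as_matrix()
    c["position"]=s["tcp_pos"]+Rt@T[:3,3];c["rotation"]=Rt@T[:3,:3]
    np.savez(name+".npz",**c);cv2.imwrite(f"pics/{name}.png",cv2.convertScaleAbs(c["color"][:,:,::-1],alpha=1.7));return s,c
E
python3 - <<'E'
from h import *
s,c=wrist("w1");print(s["time_s"],np.round(s["tcp_pos"],4),yawof(s),np.round(s["joints"],2),R.from_quat(s["tcp_rot"]).as_matrix()[:,2].round(3),c["position"])
E
```

```text
time_s: 1.77
tcp_pos: [0.4389, -0.0599, 0.2312]
tcp_rot: [0.289, 0.957, -0.0, -0.0]
force: [-0.4, -0.2, -0.1]
grip_width: 0.995
gripper_force: 0.0
time_s: 2.27
tcp_pos: [0.4978, 0.0284, 0.2308]
tcp_rot: [0.068, 0.998, -0.0, -0.0]
force: [-0.7, -0.4, 0.6]
grip_width: 0.995
gripper_force: 0.0
2.2667 [0.4978 0.0284 0.2308] 1.4349661096512243 [-0.11  0.22 -0.11  1.24 -0.    0.03] [-0.001  0.    -1.   ] [0.42279701 0.04007619 0.3731294 ]
```

View pics/w1.png

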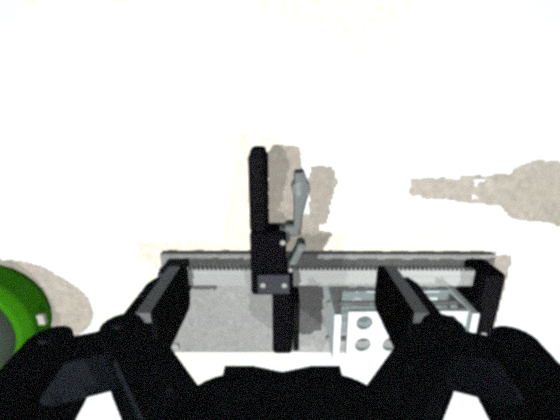

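Run:
```python
from h import *
c=dict(np.load("w1.npz"));P=cloud(c)
O=np.array([.6105,.0445]);yaw=1.436;ex=np.array([np.cos(yaw),np.sin(yaw)]);ey=np.array([-ex[1],ex[0]]);M=np.stack([ex,ey])
def f(n,L,z):
    a=np.array(L,float);q=ray(c,a[:,0],a[:,1],z);print(n,[P[v,u,2].round(3) for u,v in L],((q[:,:2]-O)@M.T).round(4).tolist())
g=c["color"].sum(2).astype(int)
for v in (165,175,185,195,205): print(v,g[v,240:320].tolist()) if v==185 else None
f("grip back",[(249,165),(250,200),(268,200),(268,155)],.049)
f("grip end",[(258,147)],.049)
f("trig front",[(307,180),(308,190)],.045)
f("trig mid",[(299,180),(299,190)],.045)
f("head back low",[(251,240)],.051)
f("board front edge",[(162,252),(495,253)],.012)
f("tail stop",[(163,263),(188,263)],.052)
f("pad",[(297,300),(297,345)],.052)
f("plate",[(330,290),(333,340)],.072)
```

```text
185 [461, 468, 481, 482, 490, 484, 470, 445, 347, 202, 67, 62, 21, 36, 59, 48, 44, 45, 57, 39, 48, 68, 24, 26, 42, 19, 58, 101, 182, 245, 263, 273, 273, 274, 267, 267, 281, 276, 277, 279, 278, 274, 269, 273, 295, 303, 328, 325, 325, 321, 295, 228, 217, 247, 267, 280, 287, 307, 305, 288, 271, 270, 260, 247, 249, 248, 257, 236, 244, 267, 296, 324, 322, 330, 329, 339, 332, 311, 313, 311]
grip back [np.float64(0.048), np.float64(0.046), np.float64(0.024), np.float64(0.0)] [[-0.0631, 0.1316], [-0.0632, 0.0947], [-0.0443, 0.0948], [-0.0437, 0.1417]]
grip end [np.float64(0.04)] [[-0.0536, 0.1496]]
trig front [np.float64(0.027), np.float64(0.044)] [[-0.0036, 0.1153], [-0.0023, 0.1046]]
trig mid [np.float64(0.045), np.float64(0.045)] [[-0.012, 0.1153], [-0.0118, 0.1046]]
head back low [np.float64(0.05)] [[-0.0632, 0.0503]]
board front edge [np.float64(0.007), np.float64(-0.001)] [[-0.1771, 0.018], [0.2322, 0.0169]]
tail stop [np.float64(0.011), np.float64(0.017)] [[-0.1612, 0.0233], [-0.1335, 0.0233]]
pad [np.float64(0.049), np.float64(0.052)] [[-0.0124, -0.0236], [-0.0115, -0.0859]]
plate [np.float64(0.022), np.float64(0.071)] [[0.0215, 0.0017], [0.0277, -0.0622]]
```

Wrist view: grip at (259,185), trigger swell (300,185), release tab (298,248); all agree with the sizes given. Descending around grip and trigger.

```bash
python3 -m creep '[[0.007,0,-0.2,0,0,0],[0,0,-0.2,0,0,0],[0,0,-0.2,0,0,0],[0,0,-0.2,0,0,0],[0,0,-0.2,0,0,0],[0,0,-0.094,0,0,0],[0,0,0,0,0,0],[0,0,0,0,0,0]]'
python3 -m creep '[[0.0067,0.0496,0,0,0,0],[0.0067,0.0496,0,0,0,0],[0,0,0,0,0,0]]'
```

```text
time_s: 2.98
tcp_pos: [0.4983, 0.0268, 0.0126]
tcp_rot: [0.07, 0.998, -0.0, -0.001]
force: [-0.4, -0.1, 0.6]
grip_width: 0.995
gripper_force: 0.0
time_s: 3.23
tcp_pos: [0.5026, 0.0477, 0.0143]
tcp_rot: [0.069, 0.998, -0.001, 0.001]
force: [-2.8, -2.8, 0.9]
grip_width: 0.998
gripper_force: 1.9
```

```bash
python3 -m creep '[[0.0067,0.0496,0,0,0,0],[0.0067,0.0496,0,0,0,0],[0,0,0,0,0,0],[0,0,0,0,0,0]]'
python3 - <<'E'
from h import *
from plant import cams
c=cams.camera("top");np.savez("top1.npz",**c)
cv2.imwrite("pics/top1.png",cv2.convertScaleAbs(cv2.resize(c["color"][120:255,150:335,::-1],None,fx=4.3,fy=4.3,interpolation=cv2.INTER_CUBIC),alpha=1.9))
E
```

```text
time_s: 3.57
tcp_pos: [0.5053, 0.0674, 0.0143]
tcp_rot: [0.069, 0.998, -0.0, 0.001]
force: [-0.9, -1.1, 2.0]
grip_width: 0.997
gripper_force: 1.1
```

View pics/top1.png

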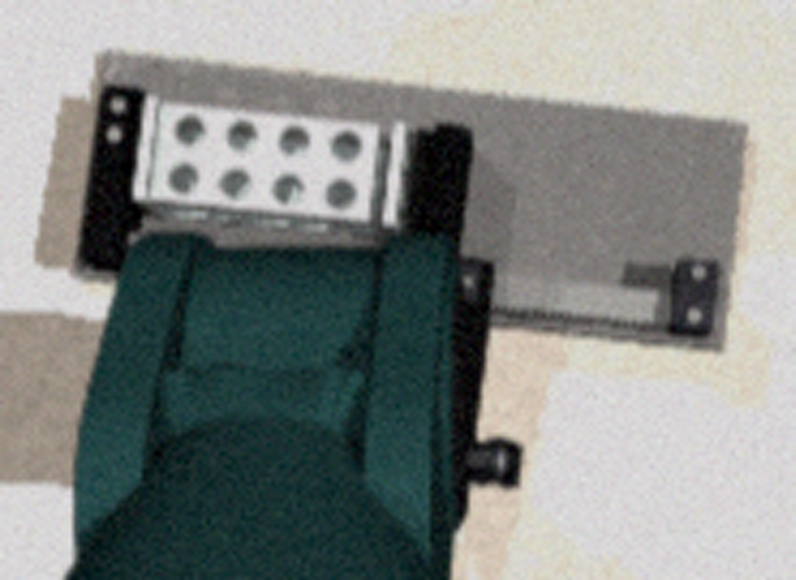

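```bash
python3 -m creep '[[-0.005,-0.037,0,0,0,0],[-0.005,-0.037,0,0,0,0],[0,0,0,0,0,0]]' 72 25
python3 -m creep '[[0,0,0,0,0,0],[0,0,0,0,0,0],[0,0,0,0,0,0],[0,0,0,0,0,0],[0,0,0,0,0,0],[0,0,0,0,0,0]]' 38 25
python3 -m creep '[[0,0,0,0,0,0],[0,0,0,0,0,0],[0,0,0,0,0,0]]'
```

```text
time_s: 3.87
tcp_pos: [0.5026, 0.0514, 0.013]
tcp_rot: [0.069, 0.998, 0.0, 0.0]
force: [0.6, 2.2, -0.6]
grip_width: 0.841
gripper_force: 0.9
time_s: 4.37
tcp_pos: [0.5021, 0.0526, 0.013]
tcp_rot: [0.069, 0.998, 0.0, -0.0]
force: [-4.6, 2.3, 12.4]
grip_width: 0.494
gripper_force: 25.0
time_s: 4.62
tcp_pos: [0.5021, 0.0526, 0.013]
tcp_rot: [0.069, 0.998, 0.0, -0.0]
force: [-4.7, 3.3, 12.5]
grip_width: 0.495
gripper_force: 24.9
```

```bash
python3 -m creep '[[0,0,0,0,0,0],[0,0,0,0,0,0],[0.0034,0.0248,0,0,0,0],[0,0,0,0,0,0],[0,0,0,0,0,0]]' 74 25
python3 -m creep '[[0,0,0,0,0,0],[0,0,0,0,0,0],[0,0,0,0,0,0],[0,0,0,0,0,0],[0,0,0,0,0,0],[0,0,0,0,0,0]]' 38 25
python3 -m creep '[[0,0,0,0,0,0],[0,0,0,0,0,0],[0,0,0,0,0,0]]'
```

```text
time_s: 5.03
tcp_pos: [0.5031, 0.0575, 0.0124]
tcp_rot: [0.068, 0.998, -0.0, -0.0]
force: [-0.2, 0.2, -0.3]
grip_width: 0.864
gripper_force: 0.0
time_s: 5.53
tcp_pos: [0.5027, 0.0568, 0.0134]
tcp_rot: [0.069, 0.998, -0.001, 0.0]
force: [-7.7, -3.8, 22.0]
grip_width: 0.498
gripper_force: 22.8
time_s: 5.78
tcp_pos: [0.5027, 0.0568, 0.0133]
tcp_rot: [0.069, 0.998, -0.001, 0.0]
force: [-9.1, -3.3, 22.6]
grip_width: 0.501
gripper_force: 22.9
```

```bash
python3 -m creep '[[0,0,0,0,0,0],[0,0,0,0,0,0],[0.0034,0.0248,0,0,0,0],[0,0,0,0,0,0],[0,0,0,0,0,0]]' 74 25
python3 -m creep '[[0,0,0,0,0,0],[0,0,0,0,0,0],[0,0,0,0,0,0],[0,0,0,0,0,0],[0,0,0,0,0,0],[0,0,0,0,0,0]]' 38 25
python3 -m creep '[[0,0,0,0,0,0],[0,0,0,0,0,0],[0,0,0,0,0,0]]'
python3 - <<'E'
from h import *
from plant import cams
c=cams.camera("top");np.savez("top2.npz",**c)
cv2.imwrite("pics/top2.png",cv2.convertScaleAbs(cv2.resize(c["color"][125:205,165:275,::-1],None,fx=7,fy=7,interpolation=cv2.INTER_CUBIC),alpha=1.9))
E
```

```text
time_s: 6.2
tcp_pos: [0.5037, 0.0625, 0.0123]
tcp_rot: [0.068, 0.998, -0.0, -0.0]
force: [0.4, -0.2, -0.1]
grip_width: 0.863
gripper_force: 0.0
time_s: 6.7
tcp_pos: [0.5034, 0.0616, 0.0134]
tcp_rot: [0.069, 0.998, -0.001, 0.0]
force: [-9.7, -8.8, 26.3]
grip_width: 0.509
gripper_force: 22.1
time_s: 6.95
tcp_pos: [0.5034, 0.0617, 0.0134]
tcp_rot: [0.069, 0.998, -0.001, 0.0]
force: [-10.1, -4.1, 23.9]
grip_width: 0.501
gripper_force: 22.7
```

View pics/top2.png

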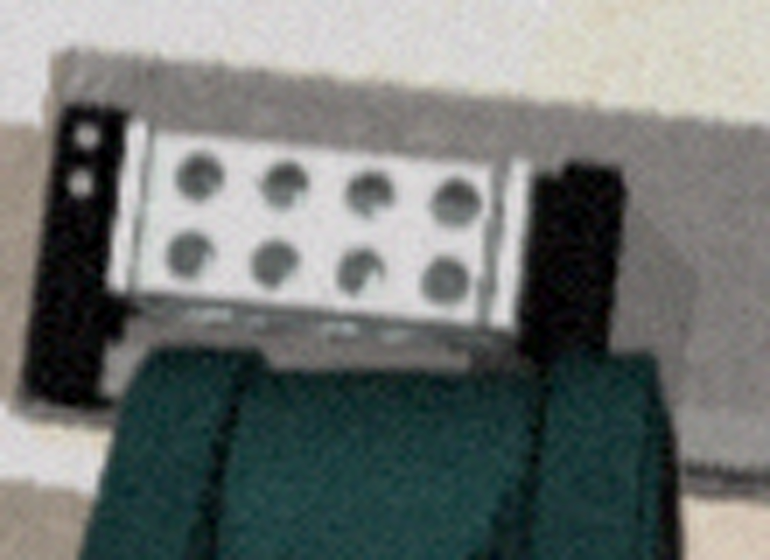

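```bash
python3 -m creep '[[0,0,0,0,0,0],[0,0,0,0,0,0],[0.003,0.0215,0,0,0,0],[0,0,0,0,0,0],[0,0,0,0,0,0]]' 74 25
python3 -m creep '[[0,0,0,0,0,0],[0,0,0,0,0,0],[0,0,0,0,0,0],[0,0,0,0,0,0],[0,0,0,0,0,0]]' 38 25
python3 -m creep '[[0,0,0,0,0,0],[0,0,0,0,0,0],[0,0,0,0,0,0],[0,0,0,0,0,0]]'
python3 - <<'E'
from h import *
from plant import cams
for n in("top","scene"):
    c=cams.camera(n);np.savez(n+"3.npz",**c)
a=np.load("top3.npz")["color"][128:185,175:265,::-1];b=np.load("scene3.npz")["color"][230:310,285:400,::-1]
a=cv2.resize(a,(790,500),interpolation=cv2.INTER_CUBIC)[:295];b=cv2.resize(b,(430,300),interpolation=cv2.INTER_CUBIC)
o=np.zeros((600,790,3),np.uint8);o[:295]=a;o[300:,:430]=b
cv2.imwrite("pics/m3.png",cv2.convertScaleAbs(o,alpha=1.8))
E
```

```text
time_s: 7.42
tcp_pos: [0.5042, 0.0668, 0.0123]
tcp_rot: [0.068, 0.998, -0.0, -0.0]
force: [0.7, -0.1, 0.1]
grip_width: 0.868
gripper_force: 0.0
time_s: 7.83
tcp_pos: [0.5038, 0.0665, 0.0131]
tcp_rot: [0.069, 0.998, -0.0, -0.0]
force: [-7.7, -3.5, 20.6]
grip_width: 0.595
gripper_force: 23.9
time_s: 8.17
tcp_pos: [0.5038, 0.0663, 0.0131]
tcp_rot: [0.069, 0.998, -0.0, -0.0]
force: [-8.3, 0.2, 19.9]
grip_width: 0.593
gripper_force: 26.6
```

View pics/m3.png

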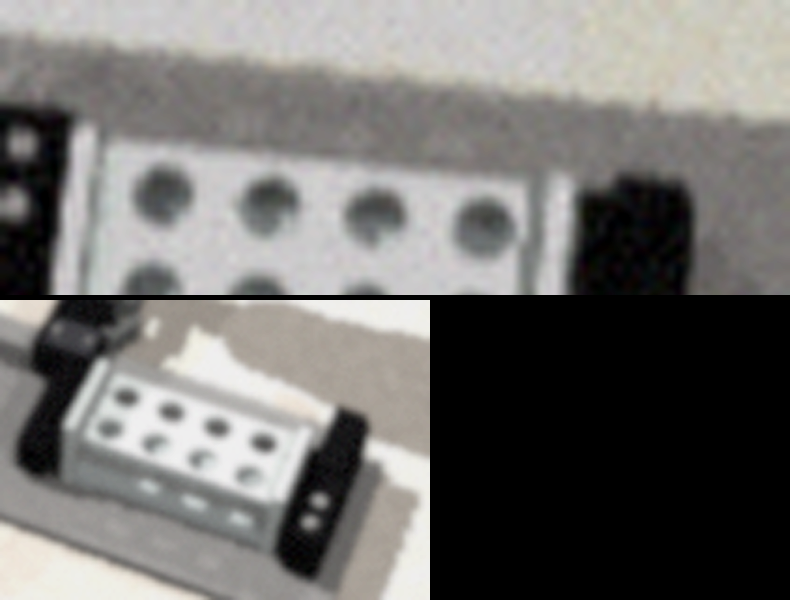

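Trigger now stalls at 50 mm opening with balanced force; the plate gap in the top picture is thin (530–545). I'll measure it with profiles along the rack.

Run:
```python
from h import *
O=np.array([.6105,.0445]);yaw=1.436;ex=np.array([np.cos(yaw),np.sin(yaw)]);ey=np.array([-ex[1],ex[0]])
xs=np.arange(.020,.200,.0015)
for n in("top0","top2","top3"):
    c=dict(np.load(n+".npz"));g=c["color"].sum(2).astype(np.float32)
    acc=[]
    for y in np.arange(-.068,-.050,.001) if 0 else np.arange(-.062,-.055,.0005):
        p=O+xs[:,None]*ex+y*ey;u=proj(c,np.c_[p,np.full(len(p),.072)]).astype(np.float32)
        acc.append(cv2.remap(g,u[:,:1],u[:,1:],cv2.INTER_LINEAR)[:,0])
    a=np.mean(acc,0);print(n);print([f"{x*1000:.1f}:{v:.0f}" for x,v in zip(xs,a) if x<.07 or x>.16])
```

```text
top0
['20.0:153', '21.5:147', '23.0:145', '24.5:147', '26.0:158', '27.5:172', '29.0:234', '30.5:288', '32.0:295', '33.5:289', '35.0:267', '36.5:201', '38.0:129', '39.5:131', '41.0:143', '42.5:167', '44.0:206', '45.5:261', '47.0:286', '48.5:298', '50.0:300', '51.5:299', '53.0:297', '54.5:298', '56.0:300', '57.5:299', '59.0:295', '60.5:294', '62.0:293', '63.5:291', '65.0:293', '66.5:299', '68.0:300', '69.5:300', '161.0:298', '162.5:298', '164.0:302', '165.5:304', '167.0:301', '168.5:299', '170.0:302', '171.5:300', '173.0:291', '174.5:274', '176.0:253', '177.5:221', '179.0:208', '180.5:265', '182.0:298', '183.5:298', '185.0:277', '186.5:239', '188.0:141', '189.5:56', '191.0:26', '192.5:11', '194.0:8', '195.5:11', '197.0:17', '198.5:26', '200.0:37']
top2
['20.0:12', '21.5:13', '23.0:12', '24.5:10', '26.0:11', '27.5:14', '29.0:17', '30.5:18', '32.0:24', '33.5:41', '35.0:69', '36.5:133', '38.0:209', '39.5:278', '41.0:329', '42.5:334', '44.0:320', '45.5:286', '47.0:246', '48.5:215', '50.0:220', '51.5:243', '53.0:302', '54.5:331', '56.0:335', '57.5:335', '59.0:335', '60.5:331', '62.0:328', '
[... 443 characters left out ...]
5:12', '26.0:9', '27.5:4', '29.0:6', '30.5:11', '32.0:25', '33.5:40', '35.0:57', '36.5:114', '38.0:188', '39.5:264', '41.0:321', '42.5:328', '44.0:324', '45.5:311', '47.0:261', '48.5:213', '50.0:220', '51.5:242', '53.0:295', '54.5:326', '56.0:337', '57.5:336', '59.0:333', '60.5:331', '62.0:328', '63.5:328', '65.0:327', '66.5:327', '68.0:330', '69.5:333', '161.0:330', '162.5:328', '164.0:331', '165.5:334', '167.0:336', '168.5:338', '170.0:336', '171.5:334', '173.0:329', '174.5:325', '176.0:321', '177.5:291', '179.0:264', '180.5:274', '182.0:295', '183.5:322', '185.0:319', '186.5:302', '188.0:210', '189.5:110', '191.0:43', '192.5:11', '194.0:13', '195.5:15', '197.0:17', '198.5:30', '200.0:45']
```

```bash
python3 -m creep '[[0,0,0,0,0,0],[0,0,0,0,0,0],[0,0,0,0,0,0],[0,0,0,0,0,0]]' 38 29
```

```text
time_s: 8.6
tcp_pos: [0.5037, 0.0661, 0.0132]
tcp_rot: [0.069, 0.998, -0.001, -0.0]
force: [-8.6, -3.5, 20.5]
grip_width: 0.585
gripper_force: 26.6
```

Plate is home (stall unchanged at more force; length 150 mm in the picture). Now to the release point.

```bash
python3 -m creep '[[0,0,0,0,0,0],[0,0,0,0,0,0],[0,0,0,0,0,0],[0.0045,0.032,0,0,0,0],[0,0,0,0,0,0],[0,0,0.15,0,0,0],[0,0,0.2,0,0,0],[0,0,0.2,0,0,0],[0.11,-0.017,0.1,0,0,0],[0.12,-0.018,0,0,0,0],[0.12,-0.018,0,0,0,0],[0,0,0,0,0,0],[0,0,0,0,0,0]]' 85 25
python3 - <<'E'
from h import *
s,c=wrist("w2");print(s["time_s"],np.round(s["tcp_pos"],4),yawof(s),np.round(s["force"],1))
E
```

```text
time_s: 9.68
tcp_pos: [0.5757, 0.0623, 0.1419]
tcp_rot: [0.069, 0.998, -0.0, -0.0]
force: [0.1, 0.4, 0.1]
grip_width: 0.988
gripper_force: 0.0
9.6833 [0.5757 0.0623 0.1419] 1.4332549380376949 [0.1 0.4 0.1]
```

View pics/w2.png

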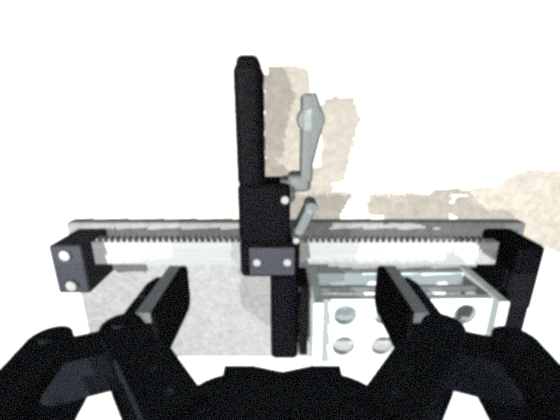

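The view shows the head back edge at (240,205) and the release tab nose at (317,204).

Run:
```python
from h import *
c=dict(np.load("w2.npz"));P=cloud(c)
O=np.array([.6105,.0445]);yaw=1.436;ex=np.array([np.cos(yaw),np.sin(yaw)]);ey=np.array([-ex[1],ex[0]]);M=np.stack([ex,ey])
print("tcp",(np.array([.5757,.0623])-O)@M.T)
for n,u,v,z in[("back",240,205,.051),("nose",317,203,.044),("board",100,221,.012),("board",480,221,.012),("gripback",236,100,.049),("trig",325,125,.045)]:
    print(n,P[v,u,2].round(3),((ray(c,u,v,z)[:2]-O)@M.T).round(4))
for v in(198,202,206,210):print(v,P[v,236:246:2,2].round(3),P[v,304:322:2,2].round(3))
```

```text
tcp [0.01296181 0.03687643]
back 0.05 [-0.0173  0.0436]
nose -0.001 [0.0417 0.0431]
board 0.009 [-0.1491  0.0172]
board 0.009 [0.1922 0.0168]
gripback 0.047 [-0.0173  0.119 ]
trig -0.0 [0.0456 0.102 ]
198 [-0.     0.05   0.049  0.05   0.05 ] [-0.     0.03   0.031  0.033  0.03  -0.    -0.001 -0.001 -0.001]
202 [0.    0.049 0.051 0.051 0.05 ] [ 0.031  0.038  0.042  0.043  0.043  0.041 -0.    -0.001 -0.001]
206 [-0.001  0.048  0.049  0.05   0.05 ] [ 0.038  0.044  0.043  0.044  0.043  0.044  0.044 -0.001 -0.   ]
210 [-0.     0.049  0.05   0.05   0.05 ] [ 0.043  0.043  0.044  0.043  0.044  0.043  0.043 -0.001 -0.   ]
```

```bash
python3 -m creep '[[-0.003,-0.021,-0.145,0,0,0],[0,0,-0.2,0,0,0],[0,0,-0.2,0,0,0],[0,0,-0.1,0,0,0],[0,0,0,0,0,0],[0,0,0,0,0,0]]' 85 20
python3 -m creep '[[0,0,0,0,0,0],[0,0,0,0,0,0],[0,0,0,0,0,0],[0,0,0,0,0,0],[0,0,0,0,0,0],[0,0,0,0,0,0],[0,0,0,0,0,0]]' 46 20
```

```text
time_s: 10.23
tcp_pos: [0.5735, 0.0584, 0.0135]
tcp_rot: [0.069, 0.998, -0.0, -0.001]
force: [-0.0, -0.2, 0.4]
grip_width: 0.998
gripper_force: 0.0
time_s: 10.82
tcp_pos: [0.5753, 0.0569, 0.0158]
tcp_rot: [0.069, 0.998, -0.001, 0.001]
force: [-6.9, -9.7, 16.8]
grip_width: 0.61
gripper_force: 18.7
```

```bash
python3 -m creep '[[-0.0034,-0.025,0,0,0,0],[-0.0067,-0.0496,0,0,0,0],[-0.0067,-0.0496,0,0,0,0],[-0.0067,-0.0496,0,0,0,0]]'
```

```text
time_s: 11.15
tcp_pos: [0.5706, 0.0233, 0.0158]
tcp_rot: [0.068, 0.998, 0.0, 0.001]
force: [-5.2, 2.9, 15.6]
grip_width: 0.609
gripper_force: 19.9
```

```bash
python3 -m creep '[[-0.0067,-0.0496,0,0,0,0],[-0.0067,-0.0496,0,0,0,0],[-0.0067,-0.0496,0,0,0,0],[-0.0067,-0.0496,0,0,0,0],[-0.0067,-0.0496,0,0,0,0],[-0.0067,-0.0496,0,0,0,0],[-0.0067,-0.0496,0,0,0,0],[-0.0067,-0.0496,0,0,0,0],[-0.0034,-0.025,0,0,0,0],[0,0,0,0,0,0]]'
python3 -m creep '[[-0.0013,-0.01,0,0,0,0],[-0.0013,-0.01,0,0,0,0],[0,0,0,0,0,0]]'
```

```text
time_s: 11.98
tcp_pos: [0.5588, -0.0621, 0.0157]
tcp_rot: [0.069, 0.998, -0.001, 0.001]
force: [-8.8, 0.1, 17.6]
grip_width: 0.608
gripper_force: 21.5
time_s: 12.23
tcp_pos: [0.5583, -0.0654, 0.0157]
tcp_rot: [0.069, 0.998, -0.0, 0.001]
force: [-8.5, 0.2, 17.6]
grip_width: 0.617
gripper_force: 21.3
```

```bash
python3 -m creep '[[-0.001,-0.0075,0,0,0,0],[-0.001,-0.0075,0,0,0,0],[0,0,0,0,0,0]]'
```

```text
time_s: 12.48
tcp_pos: [0.5579, -0.0682, 0.0157]
tcp_rot: [0.069, 0.998, -0.0, 0.001]
force: [-8.8, -0.4, 17.9]
grip_width: 0.607
gripper_force: 21.0
```

```bash
python3 -m creep '[[-0.001,-0.0075,0,0,0,0],[-0.001,-0.0075,0,0,0,0],[0,0,0,0,0,0]]'
python3 -m creep '[[-0.001,-0.0075,0,0,0,0],[0,0,0,0,0,0]]'
```

```text
time_s: 12.73
tcp_pos: [0.5577, -0.0691, 0.0155]
tcp_rot: [0.068, 0.998, 0.002, 0.001]
force: [-2.7, 16.3, 14.1]
grip_width: 0.608
gripper_force: 20.6
time_s: 12.9
tcp_pos: [0.5577, -0.0692, 0.0154]
tcp_rot: [0.068, 0.998, 0.003, 0.001]
force: [-0.6, 26.0, 13.7]
grip_width: 0.605
gripper_force: 19.8
```

At the stop (26 N). Open, then lift clear.

```bash
python3 -m creep '[[0.002,0.015,0,0,0,0],[0,0,0,0,0,0],[0,0,0,0,0,0],[0,0,0,0,0,0],[0,0,0,0,0,0],[0,0,0.1,0,0,0],[0,0,0.2,0,0,0],[0,0,0.2,0,0,0],[-0.2,0,0.2,0,0,0],[-0.2,0,0.1,0,0,0],[-0.2,0,0,0,0,0],[0,0,0,0,0,0],[0,0,0,0,0,0]]' 85 20
python3 - <<'E'
from h import *
from plant import cams
s,c=wrist("w4");c=cams.camera("top");np.savez("top4.npz",**c)
cv2.imwrite("pics/top4.png",cv2.convertScaleAbs(cv2.resize(c["color"][120:255,150:335,::-1],None,fx=4.3,fy=4.3,interpolation=cv2.INTER_CUBIC),alpha=1.9))
E
```

```text
time_s: 13.98
tcp_pos: [0.4492, -0.0695, 0.1623]
tcp_rot: [0.069, 0.998, -0.0, 0.0]
force: [1.0, -0.9, -0.1]
grip_width: 0.992
gripper_force: 0.0
```

View pics/top4.png

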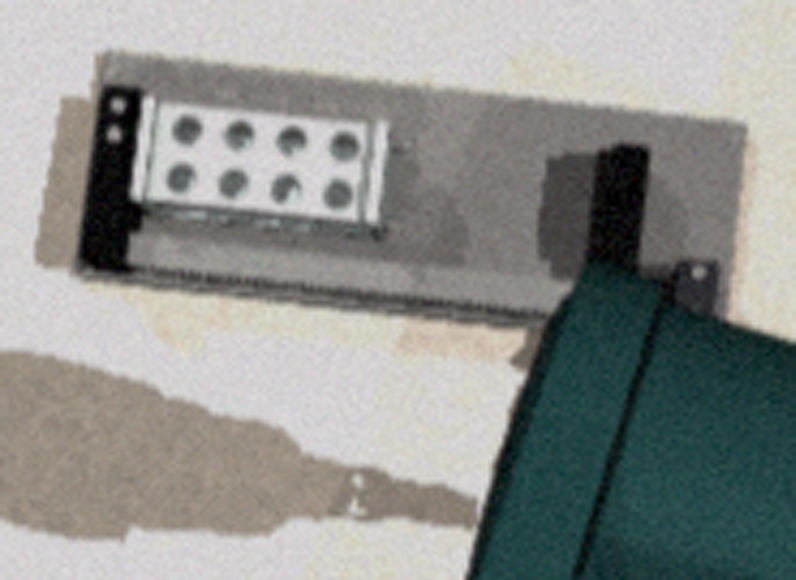

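View pics/w4.png

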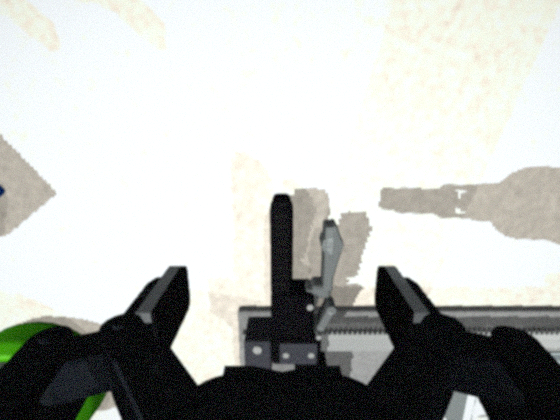

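The top view shows both rack ends alike, with the plate home at (375,172). In the wrist view the head is on the tail stop at (258,350) and the levers are free.

```bash
python3 -c "
from plant import workorder;print(workorder.finish_job())"
```

```text
the job is handed in; nothing more can be done
None
```

I handed the job in after about 14 s of the 67 s allowed: the loose end plate is pressed home (about 150 mm end to end in the pictures), the clamp head is back on its tail stop, both levers are free and the arm is clear. No verdict came back.

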